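# Tip a standing carton onto the packing board and seat it at the fence

### The arm

A 6-joint arm with a two-finger parallel gripper is mounted at the origin on a cart in front of the work surface, level with it; the furniture and walls round the work are solid. World frame = base frame: x ahead of the robot, y to its left, z up, the work surface at z = 0. Lengths are in m, angles in rad, forces in N, time in s.
With the tool pointing down it reaches from about 0.25 to 0.775 m from the base axis. Payload 4 kg.
Tool frame: the origin (TCP) lies at the very end of the fingers, on their centre line; the grasp point (between the pads) lies 19 mm behind it; y points along the fingers, x is the direction in which the jaws open and shut, and the axes are right-handed (so a half turn about y gives the same grasp; the last joint's range is limited). The gripper opens to 94 mm and grips with 3 to 60 N. Pads are 16 mm wide; open, the fingers measure 119 mm over their backs; the gripper's body (75 mm by 177 mm) begins 78 mm behind the grasp point.
Start: joints at [1.177, 0.087, 1.371, -0, 1.684, -0.103], TCP at [0.158, 0.527, 0.206] pointing down, gripper open.
Joint ranges: [-3.1, 3.1], [-0.76, 2.03], [0.27, 2.55], [-1.08, 4.22], [0.17, 2.65], [-2.57, 2.57]. Speed limits (rad/s): [2.79, 2.79, 3.14, 3.14, 3.14, 3.14].

### API

Orientations are given as [roll, pitch, yaw] about the fixed x, y, z axes, in that order (R = Rz(yaw) Ry(pitch) Rx(roll)).
In Python, from bench import robot, snapshot, workorder gives the robot as it stands.
- The arm moves only by the tool play_rows, never from a script. Its argument "steps" is a list of rows, each an object of numbers: "x", "y", "z": the shift along the world's x, y, z in m; "rx", "ry", "rz": the turn, a rotation vector about the world's x, y, z in rad; "hand": the finger opening in m, from 0 to 0.094. A call has 1 to 8 rows; each row shifts and turns the commanded pose from where the row before left it; what a row does not reach is not made up. A row lasts 1/8 s, in which the tool goes at most 62.5 mm and 10.7 degrees, less where a joint would pass 70% of its speed; a pose out of reach is approached as far as the arm can. A call is refused whole if a number of a shift passes 0.0625 or a number of a turn 0.188, either way. A call with a gripper value outside its range is refused whole. The fingers move at their own pace and stop on an object; the grip force is fixed at half the most. Time passes only in rows, so rows that do not move let the fingers close. It gives the time, the measured TCP pose, the force and the opening at its end, in the units of the state.
- robot.get_obs(): the state, without advancing time (a new reading comes with each control period).
- snapshot(name): name is "side" or "top"; returns a dict with "color" (480x640x3 uint8, red, green, blue), "range_z" (480x640 float32, m along the optical axis (not along the pixel's ray), 0 where there is no reading), "fov_y" (degrees; the focal length in pixels is half the picture's height over the tangent of half this angle, whatever the lens; pixels are square), "cx", "cy" (the principal point, pixels), "T" (4x4, takes a point from camera to world coordinates). Camera axes: x right, y down, z forward; pixel columns grow to the right and rows downward; lengths in m; the calibration is good to about 2 mm. A picture is of the moment at which its call begins.
- workorder.close_job(): hands the job in, once; it reports no verdict.
The state is a dict: "time": time; "joint_positions": joint angles; "qvel": joint speeds; "joint_torque": joint torques, N m; "tool_pos": TCP position; "ee_rot": TCP orientation; "wrist_force": force on the tool from outside, world axes, zero at the start; "wrist_torque": the same for the moment, N m; "width": finger opening in m.
Only numpy, scipy, OpenCV 4.12 (cv2) and the standard library are available. Lean on these libraries where they do the work, as an engineer would, in place of code of your own. Each camera call takes 0.05 s, during which the arm holds its last target.

### The job

Lay the tall brown carton that stands in front of the packing board on its side on the cork, ready for its gift tag. Without lifting it up there, slide it over the table until its foot bears squarely against the middle of the board's low front edge, then push steadily, high on its back, so that it tips over that edge onto the cork. Push the lying carton along the cork until its top end presses gently but firmly and squarely on the fence, then let go; do not crush it against edge or fence, and leave the other things where they are.

Things in the scene. Friction and masses are not known exactly. Their poses are not given: they have to be found in the camera images.
- carton: brown carton, a box 52 mm (its x) by 78 mm (its y) by 125 mm tall (its z), 0.4 to 0.75 kg, standing upright in front of the board, 52 mm side roughly along the board's x, up to 0.35 rad askew. Origin at the centre of its underside. Sliding over table or cork it drags with 2 to 9 N of its own. It can be gripped across its 52 mm, and pivots in a weak grip when its foot meets the edge
- carton_mid (a point): centre of the carton, half-way up (62.5 mm). Pushed at about 100 mm height with its foot at the edge, the carton topples by itself once it leans about 0.4 rad, and lands with its foot end up to 30 mm short of the front edge
- carton_top (a point): centre of the carton's top face (125 mm above the underside); this end is to meet the fence
- board: low wooden packing board with a cork top, fixed to the table, 178 mm long (x) by 170 mm wide (y), cork top 12 mm above the table. Origin at table level in the middle of its front edge, the low step that serves as the stop for the carton's foot; its x runs along the board from that edge to the fence, z up. World yaw 1.3 to 1.85, so the fence end points to the robot's left
- fence: wooden fence fixed across the far end of the board, 18 mm thick, 170 mm wide, top 45 mm above the table; origin at the middle of its near face's lower edge, 9 mm above the table, 160 mm along the board from the front edge
- front_edge (a point): middle of the upper corner of the board's front edge, 12 mm above the table; rigid. A press of 4 to 15 N seats the carton's foot here, more than 25 N crushes it
- fence_face (a point): middle of the fence's near face, 30 mm above the table, 160 mm beyond the front edge; axes as the board's; rigid. A press of 5 to 15 N on the fence seats the carton, more than 25 N crushes it (the carton's own drag on the cork does not count)
- candle: short white glass jar with a black lid, 65 x 65 x 73 mm, beside the board; origin at the middle of its underside
- tags: loose bundle of flat brown paper tags, 103 x 84 x 9 mm, beside the board; origin at the middle of its underside
- soap: small flat brown carton, 45 x 63 x 26 mm, beside the board; origin at the middle of its underside

How it is judged:
By the outcome, as a careful person would: the job done as asked, in the order asked, and still so for the second after the job is handed in, with the robot touching nothing.
It also fails if it takes over 72 s, if anything falls off the work surface, if the arm or the gripper's body presses on something with over 40 N, if the wrist force passes 120 N, or if a joint passes its speed limit or range.

## Working session

There is one attempt and no reset: what is moved stays moved. The work goes in short steps, Python scripts to look and compute and a tool call to move; the robot and the scene stay as the last step left them, time stands still between calls to the robot, and variables do not carry over. Pictures are saved under pics/ and viewed, and the job is handed in when it is done.

Besides the shell and the picture viewer there is one more tool, called as name(argument=value, ...) on one line, values as JSON. play_rows: Moves the arm, as the interface text tells. Its arguments: {"type":"object","properties":{"steps":{"type":"array"}},"required":["steps"]}

```bash
ls; mkdir -p pics
cat > h.py <<'E'
import numpy as np, cv2
from bench import robot, snapshot, workorder
def cam(s):
    f=240/np.tan(np.radians(s["fov_y"])/2); return f,s["cx"],s["cy"],np.array(s["T"])
def pts(s):
    f,cx,cy,T=cam(s); z=s["range_z"]; v,u=np.mgrid[:480,:640]
    P=np.stack([(u-cx)/f*z,(v-cy)/f*z,z,np.ones_like(z)],-1)@T.T
    P[z==0]=np.nan
    return P[...,:3]
def ray(s,u,v,h):
    f,cx,cy,T=cam(s); d=T[:3,:3]@np.array([(u-cx)/f,(v-cy)/f,1]); o=T[:3,3]
    return o+d*(h-o[2])/d[2]
def save(s,n): cv2.imwrite("pics/"+n+".png",s["color"][...,::-1])
E
python3 - <<'E'
from h import *
for n in("side","top"):
    s=snapshot(n); save(s,n+"0"); print(n,s["fov_y"],s["cx"],s["cy"],np.round(s["T"],3))
print(robot.get_obs())
E
```

```text
pics
side 48.397830817600685 321.10315666406433 236.4424592690107 [[ 0.98  -0.07   0.185  0.363]
 [-0.197 -0.437  0.878 -0.665]
 [ 0.019 -0.897 -0.442  0.52 ]
 [ 0.     0.     0.     1.   ]]
top 54.83026039959695 322.6050701722503 232.71125825337265 [[ 0.007 -0.994  0.111  0.469]
 [-0.999 -0.003  0.034  0.162]
 [-0.034 -0.112 -0.993  0.961]
 [ 0.     0.     0.     1.   ]]
{'time': 0.1, 'joint_positions': array([ 1.17687337e+00,  8.79018215e-02,  1.37202975e+00, -5.53046202e-06,
        1.68360118e+00, -1.03119976e-01]), 'qvel': array([ 0.00042803, -0.00103204, -0.00297447,  0.00174932,  0.00107378,
        0.00183143]), 'joint_torque': array([ 2.12350868e-03, -3.41253269e+01, -3.03301084e+01,  7.19622569e-02,
        3.04856314e-02, -8.91767445e-05]), 'tool_pos': array([0.15753312, 0.52646825, 0.20444711]), 'ee_rot': array([-1.57060209,  0.00193035,  1.27999292]), 'wrist_force': array([ 1.07657193,  0.19920578, -0.35539974]), 'wrist_torque': array([ 0.0343435 ,  0.02400954, -0.00403744]), 'width': 0.09392462236410025}
```

View pics/side0.png

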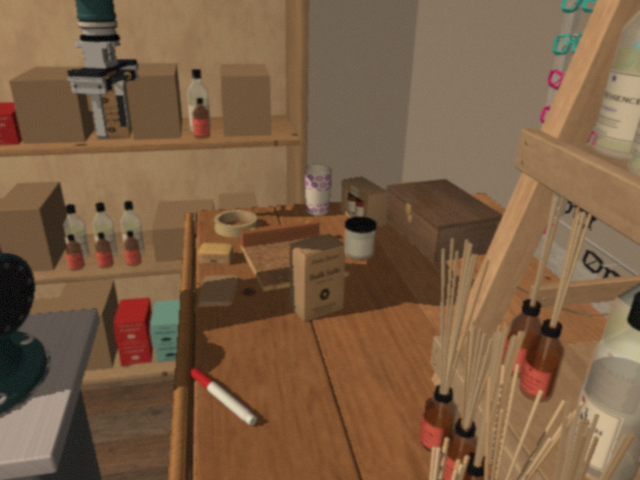

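View pics/top0.png

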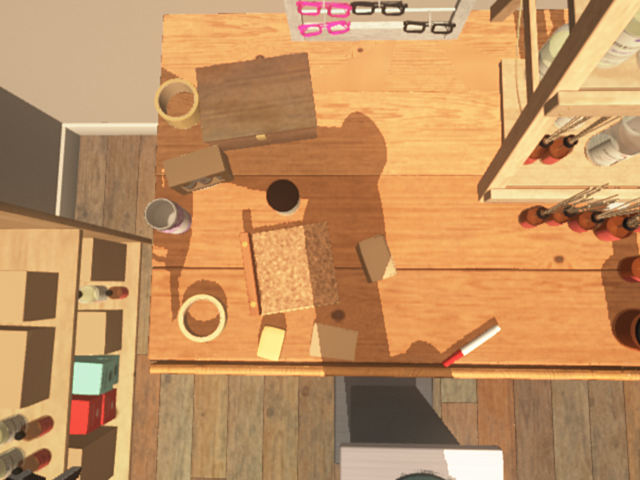

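The top view shows the cork board at about cols 253-337, rows 223-312. The fence is at its left (col ~250), the carton top is near (377,258), the candle at (283,196), the soap at (271,343) and the tags at (334,341). Next I measure them.

Run:
```python
from h import *
s=snapshot("top"); P=pts(s); z=P[...,2]
v,u=np.mgrid[:480,:640]
print("table z",np.nanmedian(z[380:390,0:1]),np.nanmedian(z[290:340,400:440]))
def rect(m,name,lo=150):
    n,l,st,c=cv2.connectedComponentsWithStats(m.astype(np.uint8))
    for i in range(1,n):
        if st[i,4]<lo: continue
        q=P[l==i]; r=cv2.minAreaRect(q[:,:2].astype(np.float32)*1000)
        print(name,st[i],"z %.4f"%np.median(q[:,2]),"c",np.round(r[0],1),"sz",np.round(r[1],1),"ang",round(r[2],1))
reg=(u>225)&(u<420)&(v>170)&(v<360)
rect(reg&(z>.115)&(z<.135),"carton")
rect(reg&(z>.036)&(z<.055),"fence",60)
rect(reg&(z>.008)&(z<.017),"cork")
rect(reg&(z>.06)&(z<.085),"candle")
rect(reg&(z>.02)&(z<.032),"soap")
rect(reg&(z>.005)&(z<.012)&(v>315),"tags")
```

```text
table z -0.23959269192724986 -0.0008205455844707554
carton [ 359  234   38   48 1179] z 0.1241 c [518.4  92.4] sz [77.9 49.9] ang 20.2
fence [239 232  21  85 802] z 0.0437 c [489.8 340.3] sz [169.4  19.1] ang 9.5
cork [ 250  221   90   94 6108] z 0.0111 c [504.  253.2] sz [169.2 161. ] ang 9.4
cork [310 325  44  35 485] z 0.0091 c [355.6 172.8] sz [88.4 60.4] ang 82.9
candle [266 179  33  33 858] z 0.0713 c [642.9 273.5] sz [63.8 63.6] ang 75.9
soap [257 325  29  35 699] z 0.0249 c [353.6 297.3] sz [44.9 62. ] ang 77.0
tags [ 310  323   48   37 1260] z 0.0078 c [355.3 172.3] sz [90.6 61.6] ang 81.3
```

play_rows(steps=[{"x": 0.03, "y": -0.036, "rz": 0.0536}, {"x": 0.03, "y": -0.036, "rz": 0.0536}, {"x": 0.03, "y": -0.036, "rz": 0.0536}, {"x": 0.03, "y": -0.036, "rz": 0.0536}, {"x": 0.03, "y": -0.036, "rz": 0.0536}, {"x": 0.03, "y": -0.036, "rz": 0.0536}, {"x": 0.03, "y": -0.036, "rz": 0.0536}, {"x": 0.03, "y": -0.036, "rz": 0.0536}])

```text
schema error: expected keys x, y, z, rx, ry, rz, hand
```

play_rows(steps=[{"x": 0.03, "y": -0.036, "rz": 0.0536}, {"x": 0.03, "y": -0.036, "rz": 0.0536}, {"x": 0.03, "y": -0.036, "rz": 0.0536}, {"x": 0.03, "y": -0.036, "rz": 0.0536}, {"x": 0.0}, {"x": 0}])

```text
schema error: expected keys x, y, z, rx, ry, rz, hand
```

All seven keys are needed in every row.

play_rows(steps=[{"x": 0.03, "y": -0.036, "z": 0, "rx": 0, "ry": 0, "rz": 0.0536, "hand": 0.094}, {"x": 0.03, "y": -0.036, "z": 0, "rx": 0, "ry": 0, "rz": 0.0536, "hand": 0.094}, {"x": 0.03, "y": -0.036, "z": 0, "rx": 0, "ry": 0, "rz": 0.0536, "hand": 0.094}, {"x": 0.03, "y": -0.036, "z": 0, "rx": 0, "ry": 0, "rz": 0.0536, "hand": 0.094}, {"x": 0.03, "y": -0.036, "z": 0, "rx": 0, "ry": 0, "rz": 0.0536, "hand": 0.094}, {"x": 0.03, "y": -0.036, "z": 0, "rx": 0, "ry": 0, "rz": 0.0536, "hand": 0.094}, {"x": 0.03, "y": -0.036, "z": 0, "rx": 0, "ry": 0, "rz": 0.0536, "hand": 0.094}, {"x": 0.03, "y": -0.036, "z": 0, "rx": 0, "ry": 0, "rz": 0.0536, "hand": 0.094}])

```text
time: 1.15
tool_pos: [0.3983, 0.2376, 0.2053]
ee_rot: [-1.571, -0.0, 1.711]
wrist_force: [0.6, 0.4, -0.6]
width: 0.0941
```

play_rows(steps=[{"x": 0.03, "y": -0.036, "z": 0, "rx": 0, "ry": 0, "rz": 0.0536, "hand": 0.094}, {"x": 0.03, "y": -0.036, "z": 0, "rx": 0, "ry": 0, "rz": 0.0536, "hand": 0.094}, {"x": 0.03, "y": -0.036, "z": 0, "rx": 0, "ry": 0, "rz": 0.0536, "hand": 0.094}, {"x": 0.03, "y": -0.036, "z": 0, "rx": 0, "ry": 0, "rz": 0.0536, "hand": 0.094}, {"x": 0, "y": 0, "z": 0, "rx": 0, "ry": 0, "rz": 0, "hand": 0.094}, {"x": 0, "y": 0, "z": 0, "rx": 0, "ry": 0, "rz": 0, "hand": 0.094}, {"x": 0, "y": 0, "z": 0, "rx": 0, "ry": 0, "rz": 0, "hand": 0.094}])

```text
time: 2.02
tool_pos: [0.517, 0.096, 0.2056]
ee_rot: [-1.571, -0.0, 1.925]
wrist_force: [-0.2, -0.2, 0.5]
width: 0.0939
```

play_rows(steps=[{"x": 0.001, "y": -0.003, "z": 0, "rx": 0, "ry": 0, "rz": 0, "hand": 0.094}, {"x": 0, "y": 0, "z": -0.03, "rx": 0, "ry": 0, "rz": 0, "hand": 0.094}, {"x": 0, "y": 0, "z": -0.03, "rx": 0, "ry": 0, "rz": 0, "hand": 0.094}, {"x": 0, "y": 0, "z": -0.03, "rx": 0, "ry": 0, "rz": 0, "hand": 0.094}, {"x": 0, "y": 0, "z": -0.03, "rx": 0, "ry": 0, "rz": 0, "hand": 0.094}, {"x": 0, "y": 0, "z": -0.025, "rx": 0, "ry": 0, "rz": 0, "hand": 0.094}, {"x": 0, "y": 0, "z": 0, "rx": 0, "ry": 0, "rz": 0, "hand": 0.094}])

```text
time: 2.9
tool_pos: [0.5166, 0.0922, 0.0584]
ee_rot: [-1.566, -0.001, 1.924]
wrist_force: [-0.6, -0.2, 0.0]
width: 0.0942
```

Run:
```python
from h import *
a=snapshot("side");b=snapshot("top"); m=np.hstack([a["color"][180:360,200:450],b["color"][180:360,230:480]])
cv2.imwrite("pics/g1.png",cv2.resize(m,None,fx=1.6,fy=1.6)[...,::-1]); print(robot.get_obs()["tool_pos"])
```

```text
[0.51902437 0.09224591 0.06137515]
```

View pics/g1.png

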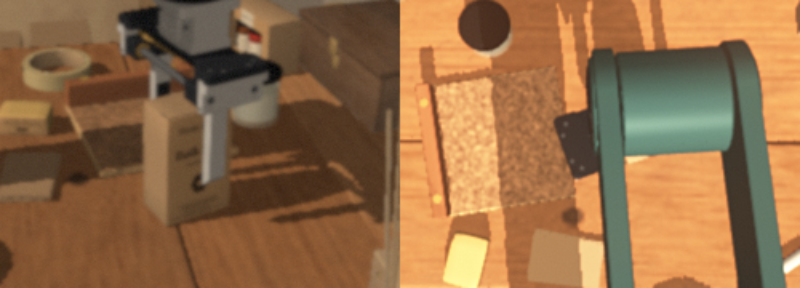

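The fingers straddle the carton, and I close them.

play_rows(steps=[{"x": 0, "y": 0, "z": 0, "rx": 0, "ry": 0, "rz": 0, "hand": 0.06}, {"x": 0, "y": 0, "z": 0, "rx": 0, "ry": 0, "rz": 0, "hand": 0.045}, {"x": 0, "y": 0, "z": 0, "rx": 0, "ry": 0, "rz": 0, "hand": 0.045}, {"x": 0, "y": 0, "z": 0, "rx": 0, "ry": 0, "rz": 0, "hand": 0.045}, {"x": 0, "y": 0, "z": 0, "rx": 0, "ry": 0, "rz": 0, "hand": 0.045}, {"x": 0, "y": 0, "z": 0, "rx": 0, "ry": 0, "rz": 0, "hand": 0.045}])

```text
time: 3.75
tool_pos: [0.5186, 0.0925, 0.0606]
ee_rot: [-1.571, -0.001, 1.923]
wrist_force: [-0.7, 2.7, 1.3]
width: 0.0514
```

play_rows(steps=[{"x": 0.0005, "y": 0.0062, "z": 0, "rx": 0, "ry": 0, "rz": -0.0234, "hand": 0.045}, {"x": 0.0005, "y": 0.0062, "z": 0, "rx": 0, "ry": 0, "rz": -0.0234, "hand": 0.045}, {"x": 0.0005, "y": 0.0062, "z": 0, "rx": 0, "ry": 0, "rz": -0.0234, "hand": 0.045}, {"x": 0.0005, "y": 0.0062, "z": 0, "rx": 0, "ry": 0, "rz": -0.0234, "hand": 0.045}, {"x": 0.0005, "y": 0.0062, "z": 0, "rx": 0, "ry": 0, "rz": -0.0234, "hand": 0.045}, {"x": 0.0005, "y": 0.0062, "z": 0, "rx": 0, "ry": 0, "rz": -0.0234, "hand": 0.045}, {"x": 0.0005, "y": 0.0062, "z": 0, "rx": 0, "ry": 0, "rz": -0.0234, "hand": 0.045}, {"x": 0.0005, "y": 0.0062, "z": 0, "rx": 0, "ry": 0, "rz": -0.0234, "hand": 0.045}])

```text
time: 4.75
tool_pos: [0.5228, 0.1418, 0.0606]
ee_rot: [-1.571, 0.0, 1.734]
wrist_force: [-0.4, -4.3, 3.9]
width: 0.0516
```

play_rows(steps=[{"x": 0, "y": 0, "z": 0, "rx": 0, "ry": 0, "rz": 0, "hand": 0.045}, {"x": 0, "y": 0, "z": 0, "rx": 0, "ry": 0, "rz": 0, "hand": 0.045}])

```text
time: 5.0
tool_pos: [0.5228, 0.1426, 0.0607]
ee_rot: [-1.572, -0.002, 1.736]
wrist_force: [-0.3, 0.2, 3.8]
width: 0.0511
```

play_rows(steps=[{"x": 0, "y": 0, "z": 0, "rx": 0, "ry": 0, "rz": 0, "hand": 0.09}, {"x": 0, "y": 0, "z": 0, "rx": 0, "ry": 0, "rz": 0, "hand": 0.09}, {"x": 0, "y": 0, "z": 0, "rx": 0, "ry": 0, "rz": 0, "hand": 0.09}, {"x": 0, "y": 0, "z": 0.03, "rx": 0, "ry": 0, "rz": 0, "hand": 0.09}, {"x": 0, "y": 0, "z": 0.04, "rx": 0, "ry": 0, "rz": 0, "hand": 0.09}, {"x": 0, "y": 0, "z": 0.03, "rx": 0, "ry": 0, "rz": 0, "hand": 0.09}, {"x": 0, "y": 0, "z": 0, "rx": 0, "ry": 0, "rz": 0, "hand": 0.09}])

```text
time: 5.88
tool_pos: [0.5244, 0.1419, 0.1634]
ee_rot: [-1.577, -0.0, 1.736]
wrist_force: [1.0, -0.0, -0.1]
width: 0.0899
```

play_rows(steps=[{"x": 0.002, "y": -0.018, "z": 0, "rx": 0, "ry": 0, "rz": -0.174, "hand": 0.04}, {"x": 0.002, "y": -0.018, "z": 0, "rx": 0, "ry": 0, "rz": -0.174, "hand": 0.04}, {"x": 0.002, "y": -0.018, "z": 0, "rx": 0, "ry": 0, "rz": -0.174, "hand": 0.04}, {"x": 0.002, "y": -0.018, "z": 0, "rx": 0, "ry": 0, "rz": -0.174, "hand": 0.04}, {"x": 0.002, "y": -0.018, "z": 0, "rx": 0, "ry": 0, "rz": -0.174, "hand": 0.04}, {"x": 0.002, "y": -0.018, "z": 0, "rx": 0, "ry": 0, "rz": -0.174, "hand": 0.04}, {"x": 0.002, "y": -0.018, "z": 0, "rx": 0, "ry": 0, "rz": -0.174, "hand": 0.04}, {"x": 0.002, "y": -0.018, "z": 0, "rx": 0, "ry": 0, "rz": -0.174, "hand": 0.04}])

```text
time: 6.88
tool_pos: [0.5376, -0.0029, 0.1578]
ee_rot: [-1.569, 0.003, 0.338]
wrist_force: [-0.0, 0.1, -0.5]
width: 0.0401
```

play_rows(steps=[{"x": 0, "y": 0, "z": 0, "rx": 0, "ry": 0, "rz": -0.174, "hand": 0.04}, {"x": 0, "y": 0, "z": 0, "rx": 0, "ry": 0, "rz": 0, "hand": 0.04}])

```text
time: 7.12
tool_pos: [0.5377, -0.0026, 0.1582]
ee_rot: [-1.57, 0.003, 0.172]
wrist_force: [-0.1, 0.1, 0.4]
width: 0.0398
```

```bash
cat > m.py <<'E'
from h import *
F=np.array([.5174,.1739]); a=np.radians(99.45); bx=np.array([np.cos(a),np.sin(a)]); by=np.array([-bx[1],bx[0]])
def tob(p): d=np.asarray(p)[...,:2]-F; return np.stack([d@bx,d@by],-1)*1000
if __name__=="__main__":
    import sys
    n=sys.argv[1]; lo,hi=float(sys.argv[2]),float(sys.argv[3])
    o=robot.get_obs(); print("tcp",o["tool_pos"].round(4),o["ee_rot"].round(3),"board",tob(o["tool_pos"]).round(1),"F",o["wrist_force"].round(1),"t",o["time"])
    ss={k:snapshot(k) for k in("side","top")}
    m=np.hstack([ss["side"]["color"][160:360,200:420],ss["top"]["color"][180:380,230:450]])
    cv2.imwrite("pics/%s.png"%n,cv2.resize(m,None,fx=1.8,fy=1.8)[...,::-1])
    s=ss["top"]; P=pts(s); b=tob(P); z=P[...,2]
    M=(z>lo)&(z<hi)&(b[...,0]>-110)&(b[...,0]<152)&(abs(b[...,1])<75)
    k,l,st,c=cv2.connectedComponentsWithStats(M.astype(np.uint8))
    for i in range(1,k):
        if st[i,4]<100: continue
        r=cv2.minAreaRect(b[l==i].astype(np.float32)); print(st[i],"z%.4f"%np.median(z[l==i]),"board c",np.round(r[0],1),"sz",np.round(r[1],1),"ang",round(r[2],1))
E
python3 m.py r1 .115 .135
```

```text
tcp [ 0.5377 -0.0026  0.1582] [-1.57   0.003  0.172] board [-177.4    8.9] F [-0.1  0.1  0.4] t 7.125
[ 334  233   32   45 1163] z0.1239 board c [-32.8  -0.1] sz [50.1 77.9] ang 0.0
```

View pics/r1.png

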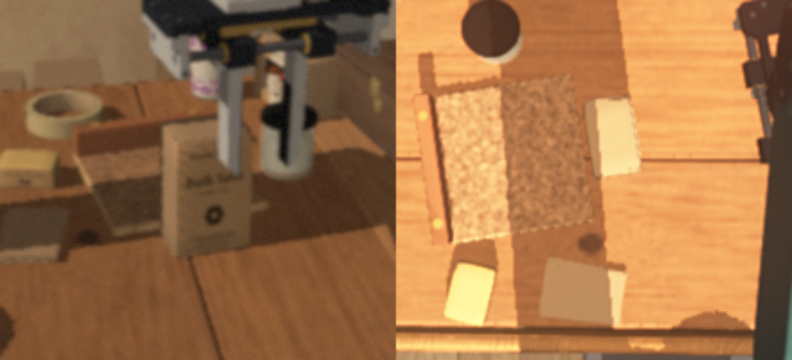

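Carton is square and centred, with its centre at board (-33, 0). I tilt the tool so the tips can press low on its back without the gripper body touching it.

play_rows(steps=[{"x": 0, "y": 0.01, "z": -0.01, "rx": 0.172, "ry": 0.0287, "rz": 0, "hand": 0.04}, {"x": 0, "y": 0.01, "z": -0.01, "rx": 0.172, "ry": 0.0287, "rz": 0, "hand": 0.04}, {"x": 0, "y": 0.01, "z": -0.01, "rx": 0.172, "ry": 0.0287, "rz": 0, "hand": 0.04}, {"x": 0, "y": 0.01, "z": -0.03, "rx": 0, "ry": 0, "rz": 0, "hand": 0.04}, {"x": -0.003, "y": 0.01, "z": -0.03, "rx": 0, "ry": 0, "rz": 0, "hand": 0.04}, {"x": -0.003, "y": 0.01, "z": -0.02, "rx": 0, "ry": 0, "rz": 0, "hand": 0.04}, {"x": 0, "y": 0, "z": 0, "rx": 0, "ry": 0, "rz": 0, "hand": 0.04}, {"x": 0, "y": 0, "z": 0, "rx": 0, "ry": 0, "rz": 0, "hand": 0.04}])

```text
time: 8.22
tool_pos: [0.5333, 0.0574, 0.0512]
ee_rot: [-1.048, -0.004, 0.17]
wrist_force: [-0.4, -0.4, 0.4]
width: 0.0399
```

```bash
cat > st.py <<'E'
from m import *
from scipy.spatial.transform import Rotation as R
o=robot.get_obs(); r=R.from_euler('xyz',o["ee_rot"]).as_matrix(); B=np.array([[bx[0],by[0],0],[bx[1],by[1],0],[0,0,1]])
print("board",tob(o["tool_pos"]).round(1),"z",round(o["tool_pos"][2]*1000,1),"axes in board (cols xyz)\n",(B.T@r).round(3),"\nF board",(B.T@o["wrist_force"]).round(1),"q",o["joint_positions"].round(2),"t",o["time"])
E
python3 st.py; python3 m.py t1 .115 .135
```

```text
board [-117.5    3.4] z 51.2 axes in board (cols xyz)
 [[ 0.005  0.499  0.867]
 [-1.    -0.001  0.007]
 [ 0.004 -0.867  0.499]] 
F board [-0.3  0.4  0.4] q [-0.3   0.26  1.58  0.46  1.55 -0.54] t 8.225
tcp [0.5333 0.0574 0.0512] [-1.048 -0.004  0.17 ] board [-117.5    3.4] F [-0.4 -0.4  0.4] t 8.225
[ 334  233   32   45 1162] z0.1240 board c [-32.8  -0.2] sz [50.  77.9] ang 0.1
```

View pics/t1.png

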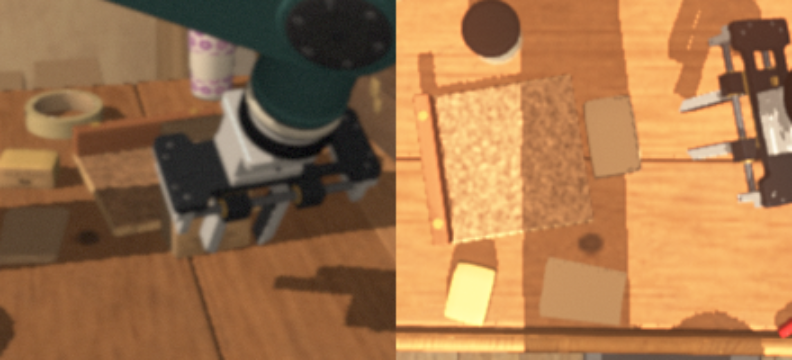

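The tool is tilted 30°, with the fingers behind the carton's back and centred to 3 mm. I lower it and approach.

play_rows(steps=[{"x": 0.0034, "y": 0.0006, "z": -0.018, "rx": 0, "ry": 0, "rz": 0, "hand": 0.04}, {"x": 0, "y": 0, "z": -0.018, "rx": 0, "ry": 0, "rz": 0, "hand": 0.04}, {"x": -0.0016, "y": 0.0099, "z": 0, "rx": 0, "ry": 0, "rz": 0, "hand": 0.04}, {"x": -0.0016, "y": 0.0099, "z": 0, "rx": 0, "ry": 0, "rz": 0, "hand": 0.04}, {"x": -0.0016, "y": 0.0099, "z": 0, "rx": 0, "ry": 0, "rz": 0, "hand": 0.04}, {"x": -0.0016, "y": 0.0099, "z": 0, "rx": 0, "ry": 0, "rz": 0, "hand": 0.04}, {"x": 0, "y": 0, "z": 0, "rx": 0, "ry": 0, "rz": 0, "hand": 0.04}])

```text
time: 9.2
tool_pos: [0.5295, 0.0986, 0.0149]
ee_rot: [-1.048, -0.003, 0.171]
wrist_force: [0.3, 0.0, -0.3]
width: 0.0401
```

```bash
python3 st.py
```

```text
board [-76.2   0.4] z 14.9 axes in board (cols xyz)
 [[ 0.006  0.499  0.866]
 [-1.     0.     0.007]
 [ 0.003 -0.866  0.499]] 
F board [-0.  -0.3 -0.3] q [-0.23  0.28  1.64  0.48  1.46 -0.52] t 9.2
```

play_rows(steps=[{"x": -0.0003, "y": 0.002, "z": 0, "rx": 0, "ry": 0, "rz": -0.005, "hand": 0.04}, {"x": -0.0003, "y": 0.002, "z": 0, "rx": 0, "ry": 0, "rz": 0, "hand": 0.04}, {"x": -0.0003, "y": 0.002, "z": 0, "rx": 0, "ry": 0, "rz": 0, "hand": 0.04}, {"x": -0.0003, "y": 0.002, "z": 0, "rx": 0, "ry": 0, "rz": 0, "hand": 0.04}, {"x": -0.0003, "y": 0.002, "z": 0, "rx": 0, "ry": 0, "rz": 0, "hand": 0.04}])

```text
time: 9.82
tool_pos: [0.5282, 0.1078, 0.0145]
ee_rot: [-1.048, -0.002, 0.164]
wrist_force: [0.5, 0.2, -0.1]
width: 0.0397
```

play_rows(steps=[{"x": -0.0002, "y": 0.001, "z": 0, "rx": 0, "ry": 0, "rz": 0, "hand": 0.04}, {"x": -0.0002, "y": 0.001, "z": 0, "rx": 0, "ry": 0, "rz": 0, "hand": 0.04}, {"x": -0.0002, "y": 0.001, "z": 0, "rx": 0, "ry": 0, "rz": 0, "hand": 0.04}])

```text
time: 10.2
tool_pos: [0.5279, 0.11, 0.0144]
ee_rot: [-1.049, -0.003, 0.164]
wrist_force: [0.1, -3.7, 0.3]
width: 0.04
```

play_rows(steps=[{"x": -0.0002, "y": 0.001, "z": 0, "rx": 0, "ry": 0, "rz": 0, "hand": 0.04}, {"x": -0.0002, "y": 0.001, "z": 0, "rx": 0, "ry": 0, "rz": 0, "hand": 0.04}, {"x": -0.0002, "y": 0.001, "z": 0, "rx": 0, "ry": 0, "rz": 0, "hand": 0.04}, {"x": -0.0002, "y": 0.001, "z": 0, "rx": 0, "ry": 0, "rz": 0, "hand": 0.04}])

```text
time: 10.7
tool_pos: [0.5269, 0.1147, 0.0145]
ee_rot: [-1.048, -0.003, 0.164]
wrist_force: [1.3, -2.3, 0.0]
width: 0.0402
```

play_rows(steps=[{"x": -0.0002, "y": 0.001, "z": 0, "rx": 0, "ry": 0, "rz": 0, "hand": 0.04}])

```text
time: 10.82
tool_pos: [0.5267, 0.1158, 0.0145]
ee_rot: [-1.048, -0.003, 0.164]
wrist_force: [-0.0, -2.7, 0.2]
width: 0.0404
```

Sliding with about 2.5-3.7 N of drag. The edge is about 1 mm ahead, so I take half-millimetre rows.

play_rows(steps=[{"x": -0.0001, "y": 0.0005, "z": 0, "rx": 0, "ry": 0, "rz": 0, "hand": 0.04}, {"x": -0.0001, "y": 0.0005, "z": 0, "rx": 0, "ry": 0, "rz": 0, "hand": 0.04}])

```text
time: 11.08
tool_pos: [0.5265, 0.1166, 0.0145]
ee_rot: [-1.048, -0.003, 0.164]
wrist_force: [0.5, -3.5, 0.3]
width: 0.0402
```

play_rows(steps=[{"x": -0.0001, "y": 0.0005, "z": 0, "rx": 0, "ry": 0, "rz": 0, "hand": 0.04}])

```text
time: 11.2
tool_pos: [0.5265, 0.1167, 0.0145]
ee_rot: [-1.049, -0.003, 0.164]
wrist_force: [1.4, -5.0, 0.4]
width: 0.0401
```

play_rows(steps=[{"x": -0.0001, "y": 0.0005, "z": 0, "rx": 0, "ry": 0, "rz": 0, "hand": 0.04}])

```text
time: 11.32
tool_pos: [0.5265, 0.1169, 0.0145]
ee_rot: [-1.05, -0.003, 0.164]
wrist_force: [-0.3, -6.6, 0.2]
width: 0.0396
```

play_rows(steps=[{"x": 0, "y": 0.0003, "z": 0, "rx": 0, "ry": 0, "rz": 0, "hand": 0.04}])

```text
time: 11.45
tool_pos: [0.5265, 0.1169, 0.0145]
ee_rot: [-1.05, -0.003, 0.164]
wrist_force: [0.7, -7.3, 0.2]
width: 0.0401
```

play_rows(steps=[{"x": -0.0001, "y": 0.0006, "z": 0, "rx": 0, "ry": 0, "rz": 0, "hand": 0.04}, {"x": -0.0001, "y": 0.0004, "z": 0, "rx": 0, "ry": 0, "rz": 0, "hand": 0.04}])

```text
time: 11.7
tool_pos: [0.5265, 0.1171, 0.0144]
ee_rot: [-1.052, -0.003, 0.164]
wrist_force: [0.4, -9.2, 2.3]
width: 0.0399
```

play_rows(steps=[{"x": 0, "y": 0.0004, "z": 0, "rx": 0, "ry": 0, "rz": 0, "hand": 0.04}, {"x": 0, "y": 0, "z": 0, "rx": 0, "ry": 0, "rz": 0, "hand": 0.04}])

```text
time: 11.95
tool_pos: [0.5265, 0.1171, 0.0144]
ee_rot: [-1.052, -0.003, 0.164]
wrist_force: [-0.8, -10.6, 2.3]
width: 0.0397
```

```bash
python3 st.py; python3 m.py t2 .115 .135
```

```text
board [-57.6   0.3] z 14.4 axes in board (cols xyz)
 [[-0.001  0.496  0.869]
 [-1.    -0.003  0.001]
 [ 0.003 -0.869  0.496]] 
F board [-10.3   2.5   2.3] q [-0.2   0.27  1.65  0.49  1.43 -0.48] t 11.95
tcp [0.5265 0.1171 0.0144] [-1.052 -0.003  0.164] board [-57.6   0.3] F [ -0.8 -10.6   2.3] t 11.95
[368 209  26  83 595] z0.1269 board c [-91.5   0.2] sz [ 25.4 149.3] ang 0.0
[ 330  234   34   45 1161] z0.1240 board c [-25.6   0.2] sz [77.8 49.9] ang 89.9
```

View pics/t2.png

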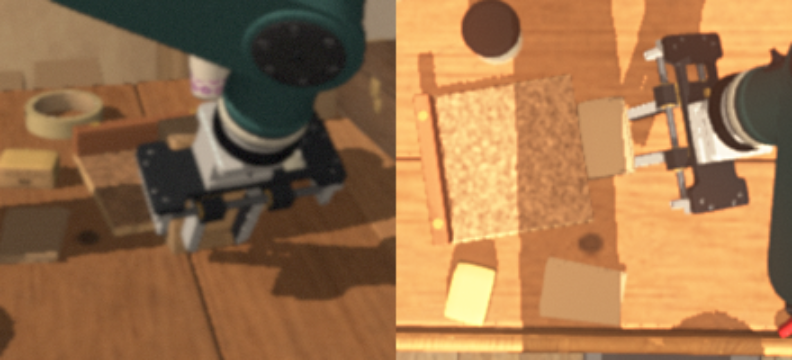

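The foot bears squarely on the edge: centre (-25.6, 0.2), angle 0, about 7 N after drag. I back off, rise, and push high on the back.

play_rows(steps=[{"x": 0.0008, "y": -0.005, "z": 0, "rx": 0, "ry": 0, "rz": 0, "hand": 0.04}, {"x": 0.0008, "y": -0.005, "z": 0, "rx": 0, "ry": 0, "rz": 0, "hand": 0.04}, {"x": 0, "y": 0, "z": 0.03, "rx": 0, "ry": 0, "rz": 0, "hand": 0.04}, {"x": 0, "y": 0, "z": 0.03, "rx": 0, "ry": 0, "rz": 0, "hand": 0.04}, {"x": 0, "y": 0, "z": 0.022, "rx": 0, "ry": 0, "rz": 0, "hand": 0.04}, {"x": 0, "y": 0, "z": 0, "rx": 0, "ry": 0, "rz": 0, "hand": 0.04}])

```text
time: 12.8
tool_pos: [0.5287, 0.1098, 0.0983]
ee_rot: [-1.048, -0.006, 0.165]
wrist_force: [-0.4, -0.0, 0.8]
width: 0.0401
```

```bash
python3 st.py; python3 m.py t3 .118 .1255
```

```text
board [-65.1  -0.6] z 98.3 axes in board (cols xyz)
 [[ 0.     0.499  0.866]
 [-1.    -0.005  0.003]
 [ 0.006 -0.866  0.499]] 
F board [0.1 0.4 0.8] q [-0.21  0.19  1.57  0.48  1.59 -0.42] t 12.8
tcp [0.5287 0.1098 0.0983] [-1.048 -0.006  0.165] board [-65.1  -0.6] F [-0.4 -0.   0.8] t 12.8
[331 234  32  45 982] z0.1237 board c [-25.7  -0.1] sz [49.6 78.3] ang 0.3
```

play_rows(steps=[{"x": -0.0006, "y": 0.003, "z": 0, "rx": 0, "ry": 0, "rz": 0, "hand": 0.04}, {"x": -0.0005, "y": 0.003, "z": 0, "rx": 0, "ry": 0, "rz": 0, "hand": 0.04}, {"x": -0.0005, "y": 0.003, "z": 0, "rx": 0, "ry": 0, "rz": 0, "hand": 0.04}, {"x": -0.0005, "y": 0.003, "z": 0, "rx": 0, "ry": 0, "rz": 0, "hand": 0.04}])

```text
time: 13.4
tool_pos: [0.5256, 0.1212, 0.0966]
ee_rot: [-1.048, -0.003, 0.164]
wrist_force: [0.4, -3.2, 2.1]
width: 0.0397
```

play_rows(steps=[{"x": -0.0005, "y": 0.003, "z": 0, "rx": 0, "ry": 0, "rz": 0, "hand": 0.04}, {"x": -0.0005, "y": 0.003, "z": 0, "rx": 0, "ry": 0, "rz": 0, "hand": 0.04}, {"x": -0.0005, "y": 0.003, "z": 0, "rx": 0, "ry": 0, "rz": 0, "hand": 0.04}, {"x": -0.0005, "y": 0.003, "z": 0, "rx": 0, "ry": 0, "rz": 0, "hand": 0.04}])

```text
time: 13.9
tool_pos: [0.5236, 0.1338, 0.0966]
ee_rot: [-1.047, -0.003, 0.164]
wrist_force: [0.1, -1.8, 2.1]
width: 0.0399
```

```bash
python3 st.py; python3 m.py t4 .118 .1255
```

```text
board [-40.6   0.5] z 96.6 axes in board (cols xyz)
 [[-0.001  0.5    0.866]
 [-1.    -0.003  0.001]
 [ 0.003 -0.866  0.5  ]] 
F board [-1.8  0.2  2.1] q [-0.17  0.18  1.59  0.49  1.57 -0.39] t 13.9
tcp [0.5236 0.1338 0.0966] [-1.047 -0.003  0.164] board [-40.6   0.5] F [ 0.1 -1.8  2.1] t 13.9
[318 237  18  44 411] z0.1232 board c [ 9.7 -0.1] sz [25.9 78.5] ang 0.4
```

View pics/t4.png

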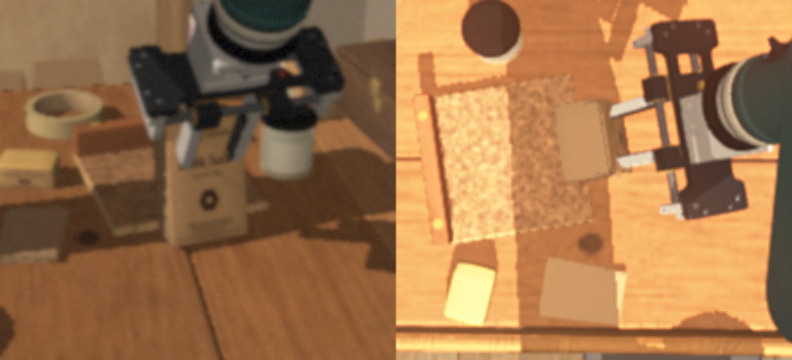

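The carton is leaning squarely over the edge at low force, so I continue.

play_rows(steps=[{"x": -0.0005, "y": 0.003, "z": 0, "rx": 0, "ry": 0, "rz": 0, "hand": 0.04}, {"x": -0.0005, "y": 0.003, "z": 0, "rx": 0, "ry": 0, "rz": 0, "hand": 0.04}, {"x": -0.0005, "y": 0.003, "z": 0, "rx": 0, "ry": 0, "rz": 0, "hand": 0.04}, {"x": -0.0005, "y": 0.003, "z": 0, "rx": 0, "ry": 0, "rz": 0, "hand": 0.04}, {"x": -0.0005, "y": 0.003, "z": 0, "rx": 0, "ry": 0, "rz": 0, "hand": 0.04}, {"x": -0.0005, "y": 0.003, "z": 0, "rx": 0, "ry": 0, "rz": 0, "hand": 0.04}])

```text
time: 14.75
tool_pos: [0.5202, 0.1518, 0.0963]
ee_rot: [-1.047, -0.002, 0.165]
wrist_force: [0.8, -0.2, -0.3]
width: 0.0399
```

play_rows(steps=[{"x": -0.0005, "y": 0.003, "z": 0, "rx": 0, "ry": 0, "rz": 0, "hand": 0.04}, {"x": -0.0005, "y": 0.003, "z": 0, "rx": 0, "ry": 0, "rz": 0, "hand": 0.04}, {"x": -0.0005, "y": 0.003, "z": 0, "rx": 0, "ry": 0, "rz": 0, "hand": 0.04}])

```text
time: 15.12
tool_pos: [0.5188, 0.1607, 0.0963]
ee_rot: [-1.048, -0.002, 0.164]
wrist_force: [0.4, -0.6, 0.6]
width: 0.0399
```

```bash
python3 st.py; python3 m.py t5 .055 .075
```

```text
board [-13.3   0.8] z 96.3 axes in board (cols xyz)
 [[-0.001  0.5    0.866]
 [-1.    -0.002  0.001]
 [ 0.002 -0.866  0.5  ]] 
F board [-0.6 -0.3  0.6] q [-0.13  0.16  1.6   0.5   1.54 -0.35] t 15.125
tcp [0.5188 0.1607 0.0963] [-1.048 -0.002  0.164] board [-13.3   0.8] F [ 0.4 -0.6  0.6] t 15.125
[331 239  18  41 331] z0.0665 board c [-15.2   0.7] sz [77.5 27.8] ang 87.5
```

View pics/t5.png

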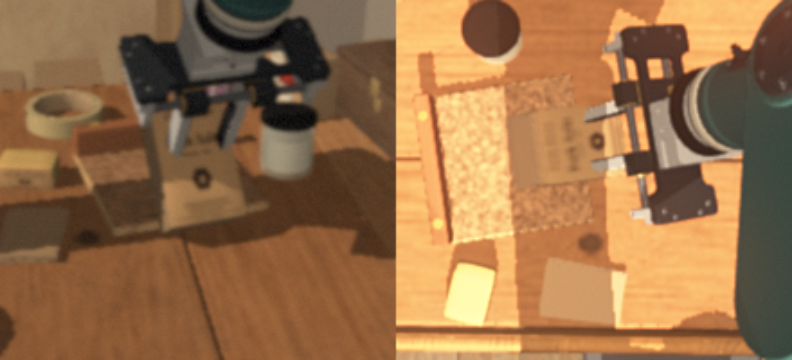

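The image shows the carton in mid-fall, already away from the fingers. I let it land, then retreat.

play_rows(steps=[{"x": 0, "y": 0, "z": 0, "rx": 0, "ry": 0, "rz": 0, "hand": 0.04}, {"x": 0, "y": 0, "z": 0, "rx": 0, "ry": 0, "rz": 0, "hand": 0.04}, {"x": 0, "y": 0, "z": 0, "rx": 0, "ry": 0, "rz": 0, "hand": 0.04}, {"x": 0, "y": 0, "z": 0, "rx": 0, "ry": 0, "rz": 0, "hand": 0.04}])

```text
time: 15.72
tool_pos: [0.519, 0.1604, 0.0965]
ee_rot: [-1.048, -0.002, 0.164]
wrist_force: [0.5, -0.6, -0.5]
width: 0.04
```

play_rows(steps=[{"x": 0.003, "y": -0.02, "z": 0, "rx": 0, "ry": 0, "rz": 0, "hand": 0.04}, {"x": 0.003, "y": -0.02, "z": 0, "rx": 0, "ry": 0, "rz": 0, "hand": 0.04}, {"x": 0.003, "y": -0.02, "z": 0, "rx": 0, "ry": 0, "rz": 0, "hand": 0.04}, {"x": 0.003, "y": -0.02, "z": 0, "rx": 0, "ry": 0, "rz": 0, "hand": 0.04}, {"x": 0, "y": 0, "z": 0, "rx": 0, "ry": 0, "rz": 0, "hand": 0.04}])

```text
time: 16.35
tool_pos: [0.5317, 0.0785, 0.0964]
ee_rot: [-1.048, -0.002, 0.162]
wrist_force: [-1.2, 0.1, 0.3]
width: 0.0403
```

```bash
python3 st.py; python3 m.py t6 .055 .075
```

```text
board [-96.4   1.6] z 96.4 axes in board (cols xyz)
 [[-0.003  0.5    0.866]
 [-1.    -0.004 -0.002]
 [ 0.002 -0.866  0.5  ]] 
F board [0.3 1.2 0.3] q [-0.27  0.21  1.55  0.47  1.61 -0.46] t 16.35
tcp [0.5317 0.0785 0.0964] [-1.048 -0.002  0.162] board [-96.4   1.6] F [-1.2  0.1  0.3] t 16.35
[ 283  238   70   48 2556] z0.0620 board c [30.4  0. ] sz [ 77.8 125. ] ang 89.9
```

View pics/t6.png

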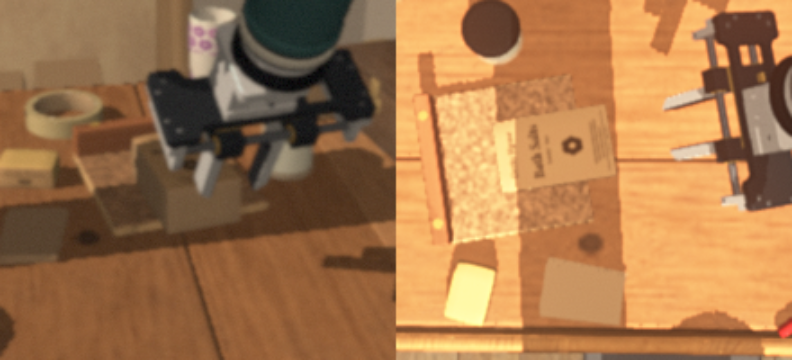

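It lies flat and square on the cork: x -32 to 93, y 0, angle 0. Now I lower to about 30 mm and push its foot end.

play_rows(steps=[{"x": 0.0016, "y": 0, "z": -0.022, "rx": 0, "ry": 0, "rz": 0.003, "hand": 0.04}, {"x": 0, "y": 0, "z": -0.022, "rx": 0, "ry": 0, "rz": 0, "hand": 0.04}, {"x": 0, "y": 0, "z": -0.022, "rx": 0, "ry": 0, "rz": 0, "hand": 0.04}, {"x": -0.0025, "y": 0.015, "z": 0, "rx": 0, "ry": 0, "rz": 0, "hand": 0.04}, {"x": -0.0025, "y": 0.015, "z": 0, "rx": 0, "ry": 0, "rz": 0, "hand": 0.04}, {"x": -0.0017, "y": 0.01, "z": 0, "rx": 0, "ry": 0, "rz": 0, "hand": 0.04}, {"x": 0, "y": 0, "z": 0, "rx": 0, "ry": 0, "rz": 0, "hand": 0.04}])

```text
time: 17.32
tool_pos: [0.526, 0.1215, 0.0314]
ee_rot: [-1.048, -0.004, 0.169]
wrist_force: [-0.0, 0.1, -0.8]
width: 0.04
```

```bash
python3 st.py
```

```text
board [-53.1   0.1] z 31.4 axes in board (cols xyz)
 [[ 0.004  0.499  0.867]
 [-1.    -0.001  0.006]
 [ 0.004 -0.867  0.499]] 
F board [ 0.1 -0.  -0.8] q [-0.19  0.25  1.64  0.49  1.46 -0.47] t 17.325
```

play_rows(steps=[{"x": -0.0005, "y": 0.003, "z": 0, "rx": 0, "ry": 0, "rz": -0.003, "hand": 0.04}, {"x": -0.0005, "y": 0.003, "z": 0, "rx": 0, "ry": 0, "rz": 0, "hand": 0.04}, {"x": -0.0005, "y": 0.003, "z": 0, "rx": 0, "ry": 0, "rz": 0, "hand": 0.04}, {"x": -0.0005, "y": 0.003, "z": 0, "rx": 0, "ry": 0, "rz": 0, "hand": 0.04}, {"x": -0.0005, "y": 0.003, "z": 0, "rx": 0, "ry": 0, "rz": 0, "hand": 0.04}, {"x": -0.0005, "y": 0.003, "z": 0, "rx": 0, "ry": 0, "rz": 0, "hand": 0.04}, {"x": -0.0005, "y": 0.003, "z": 0, "rx": 0, "ry": 0, "rz": 0, "hand": 0.04}, {"x": -0.0005, "y": 0.003, "z": 0, "rx": 0, "ry": 0, "rz": 0, "hand": 0.04}])

```text
time: 18.32
tool_pos: [0.5221, 0.1443, 0.0305]
ee_rot: [-1.048, -0.003, 0.164]
wrist_force: [0.6, -3.0, -0.3]
width: 0.04
```

play_rows(steps=[{"x": -0.0005, "y": 0.003, "z": 0, "rx": 0, "ry": 0, "rz": 0, "hand": 0.04}, {"x": -0.0005, "y": 0.003, "z": 0, "rx": 0, "ry": 0, "rz": 0, "hand": 0.04}, {"x": -0.0005, "y": 0.003, "z": 0, "rx": 0, "ry": 0, "rz": 0, "hand": 0.04}, {"x": -0.0005, "y": 0.003, "z": 0, "rx": 0, "ry": 0, "rz": 0, "hand": 0.04}, {"x": -0.0005, "y": 0.003, "z": 0, "rx": 0, "ry": 0, "rz": 0, "hand": 0.04}, {"x": -0.0005, "y": 0.003, "z": 0, "rx": 0, "ry": 0, "rz": 0, "hand": 0.04}, {"x": -0.0005, "y": 0.003, "z": 0, "rx": 0, "ry": 0, "rz": 0, "hand": 0.04}, {"x": -0.0005, "y": 0.003, "z": 0, "rx": 0, "ry": 0, "rz": 0, "hand": 0.04}])

```text
time: 19.32
tool_pos: [0.5178, 0.1686, 0.0305]
ee_rot: [-1.048, -0.002, 0.164]
wrist_force: [-0.0, -2.5, 0.3]
width: 0.0402
```

```bash
python3 st.py; python3 m.py t7 .055 .068
```

```text
board [-5.3  0.4] z 30.5 axes in board (cols xyz)
 [[-0.001  0.5    0.866]
 [-1.    -0.002  0.001]
 [ 0.002 -0.866  0.5  ]] 
F board [-2.4  0.5  0.3] q [-0.11  0.23  1.67  0.51  1.42 -0.4 ] t 19.325
tcp [0.5178 0.1686 0.0305] [-1.048 -0.002  0.164] board [-5.3  0.4] F [-0.  -2.5  0.3] t 19.325
[ 266  241   69   49 2547] z0.0620 board c [64.3  0.1] sz [ 77.9 125.1] ang 89.8
```

View pics/t7.png

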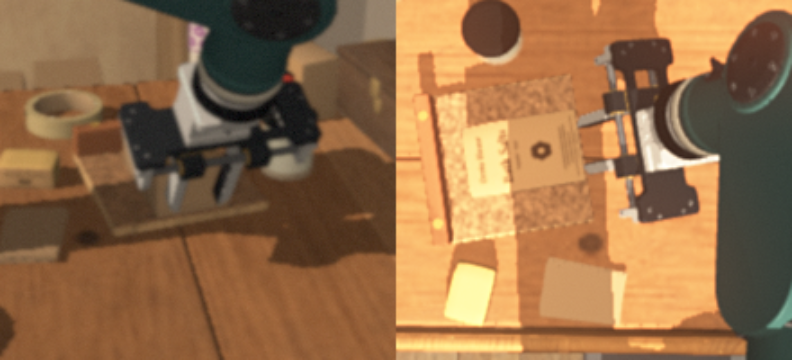

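It slides straight, with the top end at 127 mm and 33 mm to go. I push 27 mm, then continue slowly.

play_rows(steps=[{"x": -0.0005, "y": 0.003, "z": 0, "rx": 0, "ry": 0, "rz": 0, "hand": 0.04}, {"x": -0.0005, "y": 0.003, "z": 0, "rx": 0, "ry": 0, "rz": 0, "hand": 0.04}, {"x": -0.0005, "y": 0.003, "z": 0, "rx": 0, "ry": 0, "rz": 0, "hand": 0.04}, {"x": -0.0005, "y": 0.003, "z": 0, "rx": 0, "ry": 0, "rz": 0, "hand": 0.04}, {"x": -0.0005, "y": 0.003, "z": 0, "rx": 0, "ry": 0, "rz": 0, "hand": 0.04}, {"x": -0.0005, "y": 0.003, "z": 0, "rx": 0, "ry": 0, "rz": 0, "hand": 0.04}, {"x": -0.0005, "y": 0.003, "z": 0, "rx": 0, "ry": 0, "rz": 0, "hand": 0.04}, {"x": -0.0005, "y": 0.003, "z": 0, "rx": 0, "ry": 0, "rz": 0, "hand": 0.04}])

```text
time: 20.42
tool_pos: [0.5139, 0.1926, 0.0305]
ee_rot: [-1.048, -0.002, 0.164]
wrist_force: [-0.4, -2.9, -0.3]
width: 0.04
```

play_rows(steps=[{"x": -0.0003, "y": 0.002, "z": 0, "rx": 0, "ry": 0, "rz": 0, "hand": 0.04}, {"x": -0.0003, "y": 0.002, "z": 0, "rx": 0, "ry": 0, "rz": 0, "hand": 0.04}, {"x": -0.0002, "y": 0.001, "z": 0, "rx": 0, "ry": 0, "rz": 0, "hand": 0.04}, {"x": -0.0002, "y": 0.001, "z": 0, "rx": 0, "ry": 0, "rz": 0, "hand": 0.04}])

```text
time: 20.92
tool_pos: [0.5129, 0.1984, 0.0305]
ee_rot: [-1.048, -0.002, 0.164]
wrist_force: [1.2, -2.0, -0.4]
width: 0.0401
```

```bash
python3 st.py; python3 m.py t8 .055 .068
```

```text
board [24.9  0.4] z 30.5 axes in board (cols xyz)
 [[-0.001  0.5    0.866]
 [-1.    -0.002  0.001]
 [ 0.002 -0.866  0.5  ]] 
F board [-2.2 -0.8 -0.4] q [-0.06  0.22  1.68  0.52  1.39 -0.36] t 20.925
tcp [0.5129 0.1984 0.0305] [-1.048 -0.002  0.164] board [24.9  0.4] F [ 1.2 -2.  -0.4] t 20.925
[ 253  243   67   49 2461] z0.0620 board c [91.8 -0.2] sz [ 78.3 120.4] ang 90.0
```

play_rows(steps=[{"x": -0.0001, "y": 0.0007, "z": 0, "rx": 0, "ry": 0, "rz": 0, "hand": 0.04}, {"x": -0.0001, "y": 0.0007, "z": 0, "rx": 0, "ry": 0, "rz": 0, "hand": 0.04}, {"x": -0.0001, "y": 0.0007, "z": 0, "rx": 0, "ry": 0, "rz": 0, "hand": 0.04}])

```text
time: 21.4
tool_pos: [0.5126, 0.2005, 0.0305]
ee_rot: [-1.048, -0.002, 0.164]
wrist_force: [0.5, -2.0, -0.7]
width: 0.0403
```

play_rows(steps=[{"x": -0.0001, "y": 0.0006, "z": 0, "rx": 0, "ry": 0, "rz": 0, "hand": 0.04}, {"x": -0.0001, "y": 0.0006, "z": 0, "rx": 0, "ry": 0, "rz": 0, "hand": 0.04}])

```text
time: 21.65
tool_pos: [0.5124, 0.2018, 0.0305]
ee_rot: [-1.048, -0.002, 0.164]
wrist_force: [1.0, -2.9, 0.6]
width: 0.0399
```

play_rows(steps=[{"x": -0.0001, "y": 0.0006, "z": 0, "rx": 0, "ry": 0, "rz": 0, "hand": 0.04}])

```text
time: 21.78
tool_pos: [0.5124, 0.202, 0.0305]
ee_rot: [-1.048, -0.003, 0.164]
wrist_force: [0.5, -4.8, 1.6]
width: 0.0402
```

Contact has begun. I press in small steps towards about 12 N total.

play_rows(steps=[{"x": -0.0001, "y": 0.0006, "z": 0, "rx": 0, "ry": 0, "rz": 0, "hand": 0.04}, {"x": -0.0001, "y": 0.0006, "z": 0, "rx": 0, "ry": 0, "rz": 0, "hand": 0.04}])

```text
time: 22.02
tool_pos: [0.5124, 0.2023, 0.0304]
ee_rot: [-1.05, -0.003, 0.164]
wrist_force: [0.2, -8.2, 2.1]
width: 0.0399
```

play_rows(steps=[{"x": -0.0001, "y": 0.0006, "z": 0, "rx": 0, "ry": 0, "rz": 0, "hand": 0.04}])

```text
time: 22.15
tool_pos: [0.5124, 0.2024, 0.0304]
ee_rot: [-1.051, -0.003, 0.164]
wrist_force: [1.3, -10.1, 2.8]
width: 0.04
```

play_rows(steps=[{"x": -0.0001, "y": 0.0007, "z": 0, "rx": 0, "ry": 0, "rz": 0, "hand": 0.04}, {"x": 0, "y": 0, "z": 0, "rx": 0, "ry": 0, "rz": 0, "hand": 0.04}, {"x": 0, "y": 0, "z": 0, "rx": 0, "ry": 0, "rz": 0, "hand": 0.04}])

```text
time: 22.52
tool_pos: [0.5124, 0.2024, 0.0304]
ee_rot: [-1.052, -0.003, 0.164]
wrist_force: [-1.2, -10.2, 1.1]
width: 0.0397
```

```bash
python3 st.py; python3 m.py t9 .055 .068
```

```text
board [29.   0.2] z 30.4 axes in board (cols xyz)
 [[-0.001  0.496  0.869]
 [-1.    -0.003  0.001]
 [ 0.003 -0.869  0.496]] 
F board [-9.9  2.9  1.1] q [-0.05  0.22  1.68  0.52  1.39 -0.35] t 22.525
tcp [0.5124 0.2024 0.0304] [-1.052 -0.003  0.164] board [29.   0.2] F [ -1.2 -10.2   1.1] t 22.525
[ 253  243   65   49 2394] z0.0621 board c [93.4 -0.2] sz [ 78.1 117. ] ang 89.9
```

View pics/t9.png

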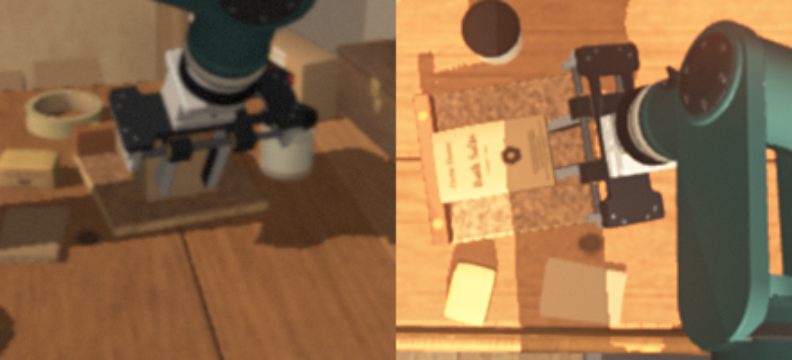

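play_rows(steps=[{"x": -0.0001, "y": 0.0006, "z": 0, "rx": 0, "ry": 0, "rz": 0, "hand": 0.04}, {"x": 0, "y": 0, "z": 0, "rx": 0, "ry": 0, "rz": 0, "hand": 0.04}, {"x": 0, "y": 0, "z": 0, "rx": 0, "ry": 0, "rz": 0, "hand": 0.04}])

```text
time: 23.0
tool_pos: [0.5124, 0.2025, 0.0304]
ee_rot: [-1.053, -0.003, 0.164]
wrist_force: [-1.3, -12.5, 3.4]
width: 0.04
```

play_rows(steps=[{"x": 0.0003, "y": -0.002, "z": 0, "rx": 0, "ry": 0, "rz": 0, "hand": 0.04}, {"x": 0.0005, "y": -0.003, "z": 0, "rx": 0, "ry": 0, "rz": 0, "hand": 0.04}, {"x": 0.003, "y": -0.02, "z": 0, "rx": 0, "ry": 0, "rz": 0, "hand": 0.04}, {"x": 0.005, "y": -0.03, "z": 0.01, "rx": 0, "ry": 0, "rz": 0, "hand": 0.04}, {"x": 0.005, "y": -0.03, "z": 0.03, "rx": 0, "ry": 0, "rz": 0, "hand": 0.04}, {"x": 0.005, "y": -0.03, "z": 0.03, "rx": 0, "ry": 0, "rz": 0, "hand": 0.04}, {"x": 0, "y": 0, "z": 0.03, "rx": 0, "ry": 0, "rz": 0, "hand": 0.04}, {"x": 0, "y": 0, "z": 0, "rx": 0, "ry": 0, "rz": 0, "hand": 0.04}])

```text
time: 24.0
tool_pos: [0.5324, 0.0894, 0.133]
ee_rot: [-1.049, -0.008, 0.163]
wrist_force: [-0.3, -0.4, 0.4]
width: 0.0404
```

```bash
python3 st.py; python3 m.py t10 .055 .068
python3 - <<'E'
from h import *
s=snapshot("top"); P=pts(s); z=P[...,2]; v,u=np.mgrid[:480,:640]
for n,m in dict(candle=(z>.06)&(z<.085)&(u>260)&(u<305)&(v>175)&(v<215),soap=(z>.02)&(z<.032)&(u>250)&(u<290)&(v>320),tags=(z>.005)&(z<.012)&(v>320)&(u>305)&(u<365)&(v<362)).items():
    r=cv2.minAreaRect(P[m][:,:2].astype(np.float32)*1000); print(n,r)
E
```

```text
board [-85.9  -1. ] z 133.0 axes in board (cols xyz)
 [[-0.001  0.498  0.867]
 [-1.    -0.008  0.003]
 [ 0.008 -0.867  0.498]] 
F board [-0.3  0.3  0.4] q [-0.25  0.17  1.51  0.48  1.66 -0.42] t 24.0
tcp [0.5324 0.0894 0.133 ] [-1.049 -0.008  0.163] board [-85.9  -1. ] F [-0.3 -0.4  0.4] t 24.0
[ 253  243   65   49 2397] z0.0620 board c [93.4 -0.1] sz [ 78.1 117.1] ang 89.9
candle ((642.9688110351562, 273.640380859375), (63.69065856933594, 63.60378646850586), 62.99961471557617)
soap ((353.9314270019531, 297.2127685546875), (45.01576232910156, 61.88422393798828), 77.54045867919922)
tags ((355.8403625488281, 172.50778198242188), (90.8193588256836, 67.23258972167969), 80.36271667480469)
```

View pics/t10.png

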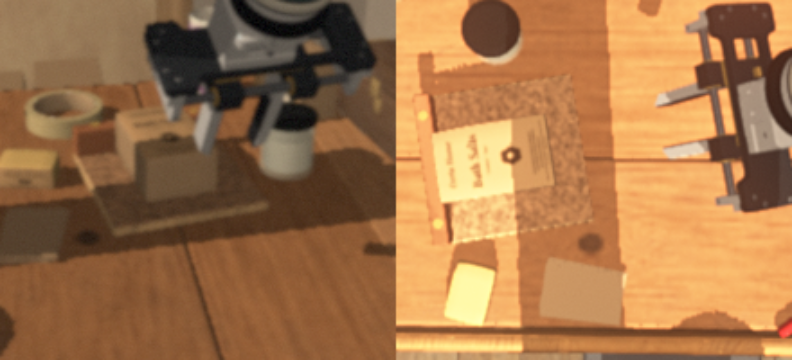

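The carton lies against the fence, with its foot end at 34.9 mm and so its top at about 160 mm. It is square and centred, the robot is clear, and the other things haven't moved. I hand in the job.

```bash
python3 -c "
from bench import workorder; print(workorder.close_job())"
```

```text
the job is handed in; nothing more can be done
None
```

The carton now lies on its side on the cork with its top end against the fence, and I handed the job in at about 24 s.

- **Sliding and seating:** I gripped the carton across its 52 mm, slid it square and centred without lifting, and let go about 7 mm short of the edge. I then pushed low on its back with the fingers spread until the foot seated. The wrist read about 10.5 N, which is about 7 N on the edge after 3–4 N of drag.
- **Tipping:** I pushed at about 100 mm height with 2–3 N until it toppled. It landed flat and square, with its foot end 32 mm short of the front edge; the brief said up to 30 mm.
- **Fence:** I pushed it along the cork until the wrist read about 12.5 N, roughly 9–10 N on the fence after drag. Then I backed away.

**Last checks:**
- The carton's foot end is at 34.9 mm along the board, which puts its top end at about 160 mm, the fence face.
- It sits within 0.2 mm of the middle and about 0.1° of square.
- The candle and soap were within about 0.5 mm of where they started. The tags' centre also agreed, though their outline measured 61–67 mm wide instead of 84 mm in every reading.
- The gripper was clear of everything, and no check failed. The contact forces are estimates from the wrist reading less the measured drag.

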